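# Restock the seasoning rack and turn its tag to green

### The job

The refilled spice jar with the blue label goes back into the one empty tray under the wire rack: stand it upright in the bay of that tray, behind the tag. Also turn that tray's two-sided tag half a turn on its pin, so that its green face with the tick looks squarely out of the front of the tray instead of the red one. Do not knock over the jar on the way, and leave the other two trays as they are: jar and mill standing where they stand, tags showing green.

Things in the scene. Friction and masses are not known exactly. Their poses are not given: they have to be found in the camera images.
- jar_center (a point): the refilled spice jar to put away: an upright clear cylinder with a blue label and a black lid, 41 mm in diameter, 105 mm tall, about 110 g, loose on the open worktop. This point is at its centre, half-way up; z is the jar's upright axis.
- riser: chrome wire rack, 356 mm wide (y), fixed. Origin on the worktop under its middle; -x is its open front, z up. From rear uprights at x = +74 mm a wire shelf reaches forward to x = -34 mm at 272 to 285 mm height, with small dishes on it up to 345 mm. No front uprights. Three trays stand side by side below, 112 mm apart, axes as the rack; which place is the empty one's varies.
- empty_tray: the empty grey plastic tray, 100 mm wide (y), fixed. Origin on the worktop; -x is its front, z up. From x = -15 to +56 mm it is a bay with a floor 4 mm above the worktop, 94 mm wide inside, walls 14 mm high all round. In front of the bay its tag stands on a pin.
- empty_tray_seat (a point): middle of the bay floor of the empty tray (x = +20 mm, z = 4 mm in the tray's frame), same axes as the tray. The jar stands here.
- empty_tray_pivot (a point): point on the upright pin axis of the empty tray's tag, 47 mm above the worktop, 75 mm in front of the seat, axes as the tray. The tag is a plate 80 mm wide, 6 mm thick, from 22 to 72 mm above the worktop (brass cap on the pin to 76 mm), pin in its middle; one face red with a white bar, the other green with a white tick. It clears the tray walls all round.
- empty_tray_tag (a joint): turn of the empty tray's tag about its pin, rad, positive anticlockwise seen from above. 0: red face squarely to the front; +3.14 or -3.14: green face to the front. It turns half a turn either way, has no catch or stop there, and friction (about 0.6 N at its edge) keeps it where it is left. Starts within 0.35 of 0.
- spice_tray_tag (a joint): the same for the tag of the tray that holds the jar with the black label; about 3.14 (green to the front).
- mill_tray_tag (a joint): the same for the tag of the tray that holds the pepper mill; about 3.14 (green to the front).
- black_label_jar: bystander: spice jar with a black label and a black lid, 41 mm in diameter, 105 mm tall, loose in its tray beside; origin at the centre of its underside, z up.
- pepper_mill: bystander: dark wooden pepper mill, 58 mm in diameter, 170 mm tall, loose in its tray beside; origin at the centre of its underside, z up.
Things that resemble listed ones, but are neither listed nor needed, are in the scene too. Leave any purple look-alike of the part that bears mill_tray_tag alone.

How it is judged (in metres and radians):
At the end, for the whole second after the job is handed in: Blue-label jar upright (6 deg) on the bay floor inside the empty tray's walls (22 mm fore-aft, 35 mm sideways of the seat); that tray's tag green to the front within 13 deg; the other tags green to the front within 17 deg, their jar and mill upright within 20 mm of where they began (x of jar_center in the frame of empty_tray_seat between -0.022 and 0.022 m and y of jar_center in the frame of empty_tray_seat between -0.035 and 0.035 m and z of jar_center in the frame of empty_tray_seat between 0.046 and 0.057 m and angle between each of jar_center, black_label_jar, pepper_mill's own z axis and vertical below 0.1 rad and (value of joint empty_tray_tag between 2.91 and 3.37 rad or value of joint empty_tray_tag between -3.37 and -2.91 rad) and value of joint spice_tray_tag between 2.84 and 3.44 rad and value of joint mill_tray_tag between 2.84 and 3.44 rad and distance of each of black_label_jar, pepper_mill from where it was at the start of the episode below 0.02 m); the robot touches nothing.
It fails at once if the refilled jar is knocked over or laid down (angle between jar_center's own z axis and vertical above 0.8 rad).
It fails at once if the jar in the next tray is knocked over (angle between black_label_jar's own z axis and vertical above 0.5 rad).
It fails at once if the pepper mill is knocked over (angle between pepper_mill's own z axis and vertical above 0.5 rad).
It also fails if it takes over 59 s, if anything falls off the work surface, if the arm or the gripper's body presses on something with over 40 N, if the wrist force passes 120 N, or if a joint passes its speed limit or range.

### The arm

A 6-joint arm with a two-finger parallel gripper is mounted at the origin on a cart in front of the work surface, level with it; the furniture and walls round the work are solid. World frame = base frame: x ahead of the robot, y to its left, z up, the work surface at z = 0. Lengths are in m, angles in degrees, forces in N, time in s.
With the tool pointing down it reaches from about 0.375 to 0.75 m from the base axis. Payload 9 kg.
Tool frame: the origin (TCP) lies where the fingers leave the gripper's body, on its centre line; the fingertips stand 73 mm ahead of it and the grasp point (between the pads) lies 54 mm ahead of it (robot.tip_reach is the distance from the TCP to the fingertips, in m); z points along the fingers, y is the line along which they close (so a half turn about z gives the same grasp; the last joint's range is limited). The gripper opens to 85 mm and grips with 20 to 120 N. Pads are 22 mm wide; open, the fingers measure 114 mm over their backs; the gripper's body (76 mm by 85 mm) begins 54 mm behind the grasp point. The pads swing forward as they close: fully open they stand 13 mm farther back than shut.
Start: joints at [-81.4, 5.964, 5.575, 89.605, 0, 77.527], TCP at [0.216, -0.56, 0.304] pointing down, gripper open.
Joint ranges: [-171.21, 171.21], [-48.23, 106.86], [-62.78, 66.21], [-105.2, 120.99], [-86.42, 89.51], [-180, 180]. Speed limits (degrees/s): [127.2, 127.2, 147.25, 180, 180, 180].

### API

Orientations are given as [roll, pitch, yaw] about the fixed x, y, z axes, in that order (R = Rz(yaw) Ry(pitch) Rx(roll)).
In Python, from plant import robot gives the robot as it stands. Calls block until the motion is done:
- robot.move_pose(position, orientation): joint-space move of the TCP to a pose.
- robot.line_to(position, vel=0.15, rotation=None, guard=None): straight line of the TCP; rotation=None keeps the orientation; vel is the mean speed in m/s. With guard (N) it stops when the force on the tool has changed by that much, and returns True; else False.
- robot.goto_joints(angles): joint-space move.
- robot.set_gripper(opening): finger opening in m; the grip force is fixed at half the most; returns when the fingers have stopped.
- robot.pause(seconds).
- robot.ik(position, orientation): joint angles nearest the present ones, or None.
- robot.observe(): the state.
- robot.grab_frame(name): name is "side" or "top" or "wrist"; returns the picture (384x512x3 uint8, blue, green, red); there is no depth.
- robot.get_calibration(name): a dict with "vertical_fov" (degrees; the focal length in pixels is half the picture's height over the tangent of half this angle, whatever the lens; pixels are square), "cx", "cy" (the principal point, pixels), "rvec" (rotation vector, rad) and "tvec" (3), from world to camera coordinates, as OpenCV has them. Camera axes: x right, y down, z forward; pixel columns grow to the right and rows downward; lengths in m; the calibration is good to about 2 mm. A picture is of the moment at which its call begins: read the wrist's pose just before it. get_calibration takes no time and is no camera call; for the wrist camera it gives the pose at the moment of the call.
A pose or a line that the arm cannot do raises robot.IKError and nothing moves.
- robot.job_done(): hands the job in; it is judged then, once.
The state is a dict: "time": time; "q": joint angles; "qvel": joint speeds; "joint_torque": joint torques, N m; "tool_pos": TCP position; "tcp_rot": TCP orientation; "ft_force": force on the tool from outside, world axes, zero at the start; "torque": the same for the moment, N m; "gripper_width": finger opening in m; "gripper_force": force on a finger pad.
Only numpy, scipy, OpenCV 4.12 (cv2) and the standard library are available. Lean on these libraries where they do the work, as an engineer would, in place of code of your own. Each camera call takes 0.05 s, during which the arm holds its last target. There are 200 camera calls.

## Working session

There is one attempt and no reset: what is moved stays moved. The work goes in short steps, each a Python script; the robot and the scene stay as the last script left them, time stands still between calls to the robot, and variables do not carry over. Pictures are saved under pics/ and viewed, at most 13 in all, crops included, and the job is handed in when it is done.

```bash
ls; mkdir -p pics; python3 - <<'E'
from plant import robot
import cv2,numpy as np
for n in ("side","top"):
    im=robot.grab_frame(n); cv2.imwrite(f"pics/{n}0.png",im)
    c=robot.get_calibration(n); R,_=cv2.Rodrigues(np.array(c["rvec"],float)); print(n,c,(-R.T@np.array(c["tvec"]).ravel()).round(3))
print(robot.observe()["time"])
E
```

```text
pics
side {'vertical_fov': 56.411363685465936, 'cx': 255.85890564734456, 'cy': 184.3964966593285, 'rvec': array([2.1167871 , 0.0410029 , 0.00649977]), 'tvec': array([-0.5635845 ,  0.01969737,  1.06146256])} [ 0.575 -0.882  0.58 ]
top {'vertical_fov': 52.52885964456852, 'cx': 259.0473780733816, 'cy': 187.20546918675043, 'rvec': array([ 2.16151532, -2.1516551 ,  0.16778379]), 'tvec': array([-0.05614452,  0.55304488,  0.89721137])} [ 0.423 -0.039  0.966]
0.1
```

View pics/side0.png

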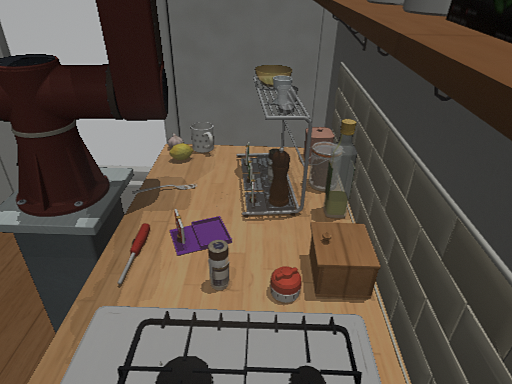

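View pics/top0.png

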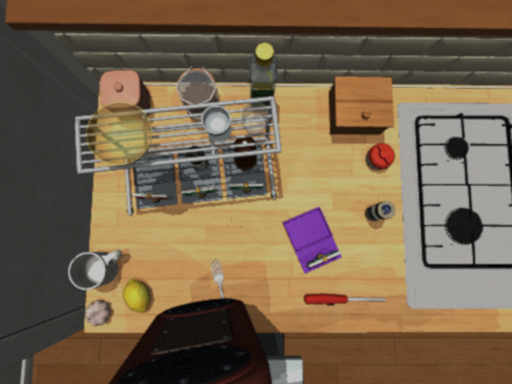

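```bash
python3 - <<'E'
import cv2,numpy as np
t=cv2.imread("pics/top0.png");s=cv2.imread("pics/side0.png")
a=cv2.resize(t[90:220,110:290],None,fx=4,fy=4,interpolation=2)[:, :]
b=cv2.resize(s[140:220,225:310],(400,376),interpolation=2); 
c=cv2.resize(s[200:300,150:250],(376,376),interpolation=2)
d=np.hstack([b,c]); a=cv2.resize(a,(310,224)); 
a2=cv2.resize(t[90:220,110:290],(776,560),interpolation=2)
cv2.imwrite("pics/c1.png",a2);cv2.imwrite("pics/c2.png",d)
E
```

```text
(no output)
```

View pics/c1.png

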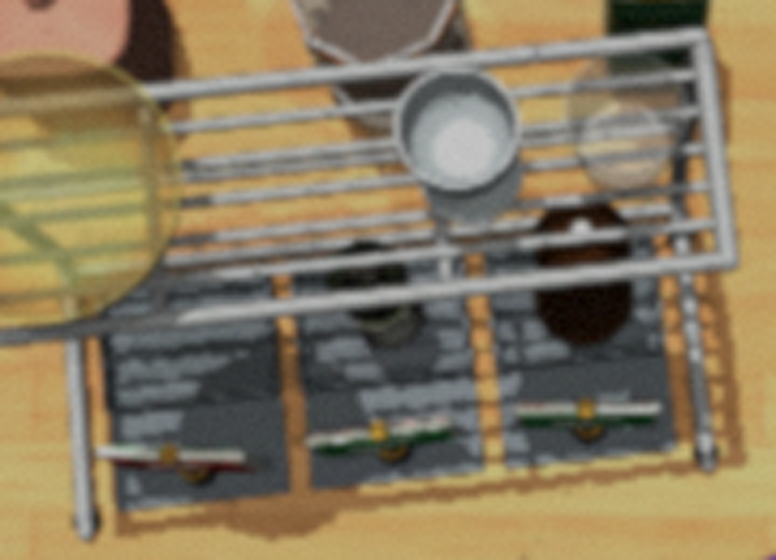

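View pics/c2.png

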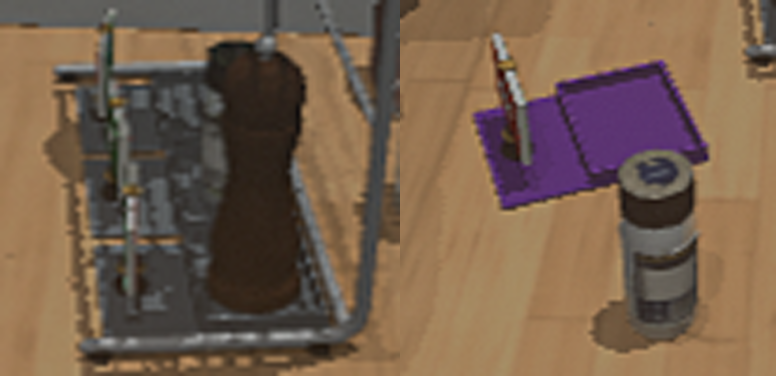

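The empty tray is the left one (top ~(156,183), red tag edge, cap at (149,195)). The other two trays hold the black jar (197,160) and the mill (245,150), both with green tags. Jar candidates are the loose one on the worktop (top (380,210), side (218,265)) and the one in the tray. I choose the loose one. The purple tray at (312,240) is a decoy.

```bash
cat > h.py <<'E'
from plant import robot
import cv2,numpy as np
def cam(n):
    c=robot.get_calibration(n);R,_=cv2.Rodrigues(np.array(c["rvec"],float));t=np.array(c["tvec"]).ravel()
    f=192/np.tan(np.radians(c["vertical_fov"]/2));return R,t,f,c["cx"],c["cy"]
def ray(n,uv,z,C=None):
    R,t,f,cx,cy=C or cam(n);o=-R.T@t;d=R.T@np.array([(uv[0]-cx)/f,(uv[1]-cy)/f,1]);return o+d*(z-o[2])/d[2]
def proj(n,P,C=None):
    R,t,f,cx,cy=C or cam(n);p=R@np.array(P)+t;return np.array([cx+f*p[0]/p[2],cy+f*p[1]/p[2]])
def axes(pitch,yaw):
    p,y=np.radians([pitch,yaw]);z=np.array([np.sin(p)*np.cos(y),np.sin(p)*np.sin(y),np.cos(p)]);return z
def tcp(g,pitch,yaw,reach=.054): return np.array(g)-reach*axes(pitch,yaw)
E
python3 - <<'E'
from h import *
caps=[ray("top",p,.076) for p in [(149,195.1),(197.9,190.2),(245.9,185.1)]]
print(np.round(caps,4),[np.linalg.norm(caps[i]-caps[i+1]) for i in (0,1)])
d=caps[0]-caps[2];print("yaw",np.degrees(np.arctan2(-d[0],d[1])))
print("jar top",ray("top",(386,210),.105),"side",ray("side",(218,245),.105),ray("side",(219,286),0))
for yaw in (-35,0,10):
  for pit in (125,135,145):
    for rp in ([0,pit,yaw],[180,180-pit,yaw-180],[180,180-pit,yaw+180]):
      print(yaw,pit,rp,[None if q is None else np.round(q).tolist() for q in [robot.ik(tcp(P,pit,yaw),rp) for P in ([.4,-.28,.08],[.62,.19,.09],[.55,.19,.07])]])
E
```

```text
[[ 0.5284  0.1993  0.076 ]
 [ 0.5403  0.0877  0.076 ]
 [ 0.5528 -0.0226  0.076 ]] [np.float64(0.11220857026096302), np.float64(0.111049555467865)]
yaw 6.290563206437088
jar top [ 0.49436434 -0.33571822  0.105     ] side [ 0.4952507  -0.33687876  0.105     ] [ 0.49498129 -0.3467157   0.        ]
-35 125 [0, 125, -35] [None, [23.0, -8.0, -41.0, 19.0, -44.0, 43.0], [26.0, -16.0, -50.0, 21.0, -46.0, 47.0]]
-35 125 [180, 55, -215] [None, [23.0, -8.0, -41.0, 19.0, -44.0, 43.0], [26.0, -16.0, -50.0, 21.0, -46.0, 47.0]]
-35 125 [180, 55, 145] [None, [23.0, -8.0, -41.0, 19.0, -44.0, 43.0], [26.0, -16.0, -50.0, 21.0, -46.0, 47.0]]
-35 135 [0, 135, -35] [None, [20.0, -7.0, -35.0, 32.0, -35.0, 45.0], [23.0, -16.0, -45.0, 33.0, -37.0, 49.0]]
-35 135 [180, 45, -215] [None, [20.0, -7.0, -35.0, 32.0, -35.0, 45.0], [23.0, -16.0, -45.0, 33.0, -37.0, 49.0]]
-35 135 [180, 45, 145] [None, [20.0, -7.0, -35.0, 32.0, -35.0, 45.0], [23.0, -16.0, -45.0, 33.0, -37.0, 49.0]]
-35 145 [0, 145, -35] [None, [17.0, -5.0, -29.0, 43.0, -27.0, 46.0], [19.0, -14.0, -39.0, 43.0, -28.0, 49.0]]
-35 145 [180, 35, -215] [Non
[... 1222 characters left out ...]
, 45.0, -87.0], [3.0, -34.0, -58.0, 21.0, 5.0, -5.0], None]
10 135 [180, 45, -170] [[-78.0, -33.0, -54.0, 66.0, 45.0, -87.0], [3.0, -34.0, -58.0, 21.0, 5.0, -5.0], None]
10 135 [180, 45, 190] [[-78.0, -33.0, -54.0, 66.0, 45.0, -87.0], [3.0, -34.0, -58.0, 21.0, 5.0, -5.0], None]
10 145 [0, 145, 10] [[-72.0, -33.0, -51.0, 66.0, 35.0, -80.0], [4.0, -24.0, -46.0, 33.0, 3.0, -5.0], [5.0, -39.0, -59.0, 36.0, 3.0, -4.0]]
10 145 [180, 35, -170] [[-72.0, -33.0, -51.0, 66.0, 35.0, -80.0], [4.0, -24.0, -46.0, 33.0, 3.0, -5.0], [5.0, -39.0, -59.0, 36.0, 3.0, -4.0]]
10 145 [180, 35, 190] [[-72.0, -33.0, -51.0, 66.0, 35.0, -80.0], [4.0, -24.0, -46.0, 33.0, 3.0, -5.0], [5.0, -39.0, -59.0, 36.0, 3.0, -4.0]]
```

```bash
cat >> h.py <<'E'
PSI=6.3;PIV=np.array([.5284,.1993,0])
def T(x,y,z):  # tray frame with the pin as origin -> world
    c,s=np.cos(np.radians(PSI)),np.sin(np.radians(PSI));return PIV+[c*x-s*y,s*x+c*y,z]
E
python3 - <<'E'
from h import *
pts=[(-85,27,150),(-85,27,50),(-40,27,50),(15,25,50),(28,17,50),(-75,-25,50),(-28,-25,50),(-18,27,50)]
for pit in (145,150,155,160):
  for yaw in (6.3,20):
    print(pit,yaw,[robot.ik(tcp(T(*np.array(p)/1e3),pit,yaw,.073),[0,pit,yaw]) is not None for p in pts])
robot.set_gripper(0)
for P in ([.42,-.2,.32],[.36,.1,.3]):
  for yaw in (0,10,20):
    q=robot.ik(P,[0,165,yaw]); print(P,yaw,None if q is None else np.round(q))
E
```

```text
145 6.3 [False, False, False, True, True, False, False, False]
145 20 [False, False, False, True, True, False, False, False]
150 6.3 [False, False, True, True, True, False, False, True]
150 20 [False, False, False, True, True, False, False, True]
155 6.3 [False, False, True, True, True, False, True, True]
155 20 [False, False, True, True, True, False, True, True]
160 6.3 [True, True, True, True, True, True, True, True]
160 20 [True, True, True, True, True, True, True, True]
[0.42, -0.2, 0.32] 0 [-47. -32. -26.  85.  11. -46.]
[0.42, -0.2, 0.32] 10 [-48. -30. -25.  87.  13. -57.]
[0.42, -0.2, 0.32] 20 [-49. -27. -23.  89.  14. -68.]
[0.36, 0.1, 0.3] 0 None
[0.36, 0.1, 0.3] 10 None
[0.36, 0.1, 0.3] 20 None
```

```bash
cat >> h.py <<'E'
def go(p,pit,yaw=PSI,reach=.073,f=None,**k):
    P=tcp(T(*np.array(p)/1e3),pit,yaw,reach)
    if f: robot.move_pose(P,[0,pit,yaw])
    else: return robot.line_to(P,rotation=[0,pit,yaw],**k)
def st(): 
    s=robot.observe();print("t",round(s["time"],2),np.round(s["tool_pos"],3),"F",np.round(s["ft_force"],1),"w",round(s["gripper_width"],4))
E
python3 - <<'E'
from h import *
a=ray("top",(156.4,163),.278);b=ray("top",(270,150),.278)
c,s=np.cos(np.radians(PSI)),np.sin(np.radians(PSI))
for q in (a,b): d=q-PIV;print("shelf front rel pivot x,y",c*d[0]+s*d[1],-s*d[0]+c*d[1])
robot.move_pose([.42,-.2,.32],[0,165,10])
go((-80,27,150),160,f=1); st()
im=robot.grab_frame("wrist");cv2.imwrite("pics/w1.png",im)
C=cam("wrist")
for y in (0,-112,-224): print(proj("wrist",T(0,y/1e3,.076),C).round(0))
E
```

```text
shelf front rel pivot x,y 0.026851051941667224 -0.06818564743260346
shelf front rel pivot x,y 0.02968561126828144 -0.2736455982323067
t 4.46 [0.422 0.214 0.219] F [0.3 0.2 0.2] w -0.0002
[220. 256.]
[ 83. 257.]
[-54. 257.]
```

View pics/w1.png

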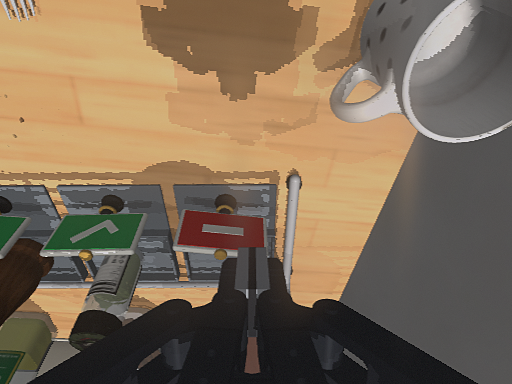

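The wrist view shows the red tag at (221,230) in the empty left tray, with its cap at (221,254), which matches the prediction (220,256). The neighbours show green. Next I push the tag clockwise from the front.

```bash
python3 - <<'E'
from h import *
go((-60,27,100),160);go((-45,27,50),160,vel=.1)
for p,pit in [((-5,27,50),155),((15,25,50),152),((28,17,50),150)]: print(go(p,pit,vel=.08,guard=25)); st()
go((20,42,50),150);go((-50,44,50),155); go((-72,30,52),160);st()
im=robot.grab_frame("wrist");cv2.imwrite("pics/w2.png",im)
E
```

```text
False
t 6.27 [0.49  0.222 0.116] F [ 0.9 -0.4  0.1] w 0.0001
False
t 6.62 [0.506 0.222 0.114] F [ 0.4  0.4 -0.6] w -0.0001
False
t 6.94 [0.518 0.215 0.113] F [-0.9 -0.   0.8] w -0.0002
t 8.14 [0.43  0.218 0.121] F [ 0.  -0.7 -0.9] w -0.0
```

View pics/w2.png

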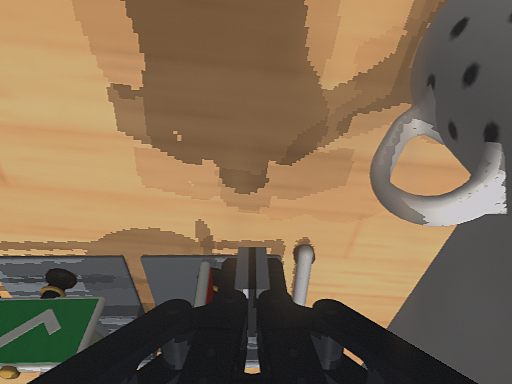

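The tag is now edge-on, its end at (203,285) towards the front. Its red face looks to +y. Next is stage 2 and then squaring with two fingertips.

```bash
python3 - <<'E'
from h import *
go((-72,-26,52),160);go((-30,-26,50),158)
for p,pit in [((-30,-10,50),158),((-28,8,50),157),((-20,25,50),156),((-15,28,50),155)]: print(go(p,pit,vel=.08,guard=25)); st()
go((-55,10,50),158);go((-62,0,52),160)
robot.set_gripper(.045)
print(go((-3,0,50),155,vel=.04,guard=5));st()
go((-60,0,60),160);go((-75,0,150),160)
im=robot.grab_frame("wrist");cv2.imwrite("pics/w3.png",im);st()
C=cam("wrist");print(proj("wrist",T(0,0,.076),C),proj("wrist",T(0,.04,.072),C),proj("wrist",T(0,-.04,.072),C))
E
```

```text
False
t 9.48 [0.472 0.184 0.118] F [-0.3  0.1 -0.1] w -0.0002
False
t 9.86 [0.471 0.201 0.117] F [0.1 0.2 0.3] w 0.0002
False
t 10.23 [0.476 0.219 0.117] F [-0.9 -0.7  0.3] w 0.0001
False
t 10.48 [0.48  0.222 0.116] F [-0.6  0.1  0. ] w 0.0
True
t 12.78 [0.49  0.195 0.115] F [-1.7 -0.5  1. ] w 0.045
t 14.05 [0.429 0.188 0.217] F [-0.8 -0.2  0.3] w 0.0451
[252.41939234 255.29898715] [301.63381174 251.53554333] [203.18869915 251.57556315]
```

View pics/w3.png

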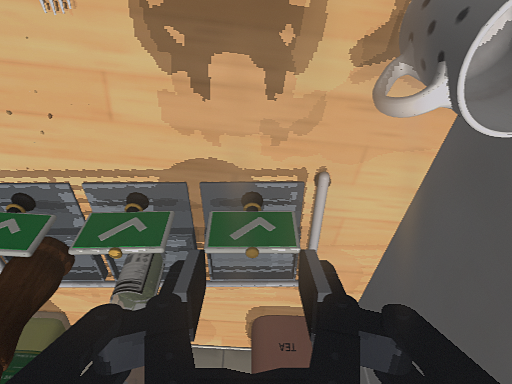

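The tag is square and green: its ends are at (206,250) and (300,249), and the cap matches the prediction. Next is the jar.

```bash
python3 - <<'E'
from h import *
J=np.array([.4945,-.3365,.08])
for pit in (130,135,140,145):
  for yaw in (-50,-34,-20,-5,6.3):
    z=axes(pit,yaw);h=np.array([z[0],z[1],0])/np.hypot(*z[:2])
    print("jar",pit,yaw,[robot.ik(tcp(P,pit,yaw),[0,pit,yaw]) is not None for P in (J,J-.06*h,J-.06*h+[0,0,.05],J+[0,0,.12])],end=" ")
  for yaw in (-15,0,6.3,15,25):
    print("seat",yaw,[robot.ik(tcp(T(x/1e3,0,z/1e3),pit,yaw),[0,pit,yaw]) is not None for x,z in ((75,84),(75,105),(27,165),(0,170),(-30,190))],end=" ")
  print()
go((-85,0,190),160)
robot.move_pose([.42,-.2,.32],[0,160,-20]);robot.set_gripper(.085)
C=cam("wrist");cv2.imwrite("pics/w4.png",robot.grab_frame("wrist"));st()
print(proj("wrist",[*J[:2],.105],C))
E
```

```text
jar 130 -50 [False, False, False, False] jar 130 -34 [False, False, False, False] jar 130 -20 [False, False, False, False] jar 130 -5 [True, False, True, True] jar 130 6.3 [True, True, True, True] seat -15 [True, True, True, False, False] seat 0 [False, True, False, False, False] seat 6.3 [False, False, False, False, False] seat 15 [False, False, False, False, False] seat 25 [False, False, False, False, False] 
jar 135 -50 [False, False, False, False] jar 135 -34 [False, False, False, False] jar 135 -20 [False, False, False, False] jar 135 -5 [True, True, True, True] jar 135 6.3 [True, True, True, True] seat -15 [True, True, True, True, False] seat 0 [True, True, False, False, False] seat 6.3 [True, True, False, False, False] seat 15 [True, True, False, False, False] seat 25 [True, True, False, False, False] 
jar 140 -50 [True, False, False, True] jar 140 -34 [True, False, False, True] jar 140 -20 [True, False, False, True] jar 140 -5 [True, True, True, True] jar 140 6.3 [True, True, True, True] seat -15 [True, True, True, True, True] seat 0 [True, True, True, False, False] seat 6.3 [True, True, True, False, False] seat 15 [True, True, False, False, False] seat 25 [True, True, True, False, False] 
jar 145 -50 [True, False, False, True] jar 145 -34 [True, False, False, True] jar 145 -20 [True, True, False, True] jar 145 -5 [True, True, True, True] jar 145 6.3 [True, True, True, True] seat -15 [True, True, True, True, True] seat 0 [True, True, True, True, False] seat 6.3 [True, True, True, True, False] seat 15 [True, True, True, True, False] seat 25 [True, True, True, True, False] 
t 16.48 [ 0.42 -0.2   0.32] F [ 0.  -0.4  0.8] w 0.0846
[149.8769563  209.96925189]
```

View pics/w4.png

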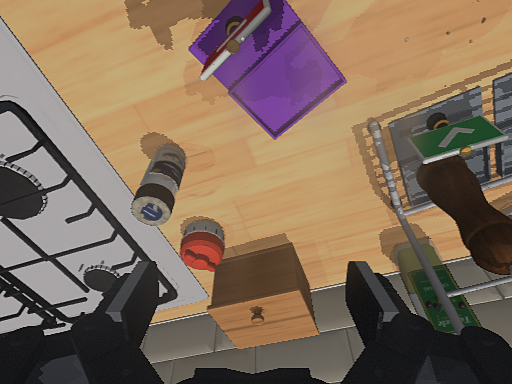

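The jar's lid centre, with a blue emblem, is at (152,211) against a prediction of (150,210). It is the only loose jar, so I grasp it.

```bash
python3 - <<'E'
from h import *
J=np.array([.4945,-.3365,.082]);G=lambda P:tcp(P,140,0)
robot.move_pose(G(J+[0,0,.13]),[0,140,0])
robot.line_to(G(J),vel=.12,guard=12);st()
robot.set_gripper(.03);st()
robot.line_to(G(J+[0,0,.12]),vel=.12);st()
cv2.imwrite("pics/s1.png",robot.grab_frame("side"))
for P in ([.5,-.07,.2],[.5,-.07,.25],[.5,0,.2],[.47,-.07,.2],[.49,.08,.2],T(-.03,0,.19),T(-.03,0,.2),T(0,0,.19)):
  print(np.round(P,3),[(y,robot.ik(tcp(P,p,y),[0,p,y])) is not None and robot.ik(tcp(P,p,y),[0,p,y]) is not None for p in(140,145) for y in (0,-8,-15,-20)])
print(np.round(robot.ik(tcp(T(-.03,0,.19),140,-15),[0,140,-15])),np.round(robot.observe()["q"]))
E
```

```text
t 18.38 [ 0.46  -0.337  0.124] F [-0.  -0.8  1. ] w 0.0851
t 18.86 [ 0.46  -0.337  0.124] F [-0.8 -0.9  2.5] w 0.0394
t 20.01 [ 0.46  -0.336  0.242] F [-0.1 -0.7 -1.8] w 0.0392
[ 0.5  -0.07  0.2 ] [False, False, False, False, False, False, False, False]
[ 0.5  -0.07  0.25] [False, False, False, False, False, False, False, False]
[0.5 0.  0.2] [False, False, False, False, False, False, False, False]
[ 0.47 -0.07  0.2 ] [False, False, False, False, False, False, False, False]
[0.49 0.08 0.2 ] [False, False, False, False, False, False, False, False]
[0.499 0.196 0.19 ] [False, False, True, True, False, True, True, True]
[0.499 0.196 0.2  ] [False, False, True, True, False, True, True, True]
[0.528 0.199 0.19 ] [False, True, True, True, True, True, True, True]
[ 18. -48. -53.  50. -21.  27.] [-64. -28. -37.  60.  35. -57.]
```

View pics/s1.png

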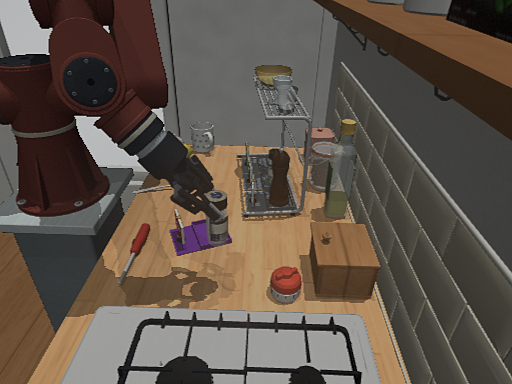

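The jar hangs upright in the grip at about (218,215). I carry it round through a retracted waypoint.

```bash
python3 - <<'E'
from h import *
robot.move_pose([.42,-.2,.33],[0,162,-10])
for z in (.27,.25,.23):
  for pit in (160,155):
    P=tcp(T(-.05,0,z-.054),pit,-15)
    q=robot.ik(P,[0,pit,-15])
    if q is not None: break
  if q is not None: break
print(z,pit,np.round(q));st()
robot.goto_joints(q);st()
def s(x,z,pit=140,**k):
    r=go((x,0,z),pit,yaw=-15,reach=.054,**k);st();return r
print(s(-25,190,143,guard=12))
C=cam("top");im=robot.grab_frame("top");cv2.imwrite("pics/t2.png",im[60:280,90:390])
im=robot.grab_frame("side");cv2.imwrite("pics/s2.png",cv2.resize(im[60:240,120:340],None,fx=3,fy=3))
E
```

```text
0.27 160 [ 13. -30. -32.  70.  -9.  26.]
t 20.76 [ 0.42  -0.2    0.329] F [-0.2 -0.7 -1.6] w 0.0396
t 22.26 [0.461 0.198 0.266] F [ 1.1 -0.9 -1.3] w 0.0398
t 22.71 [0.472 0.204 0.233] F [ 0.1  0.  -1.6] w 0.0394
False
```

View pics/s2.png

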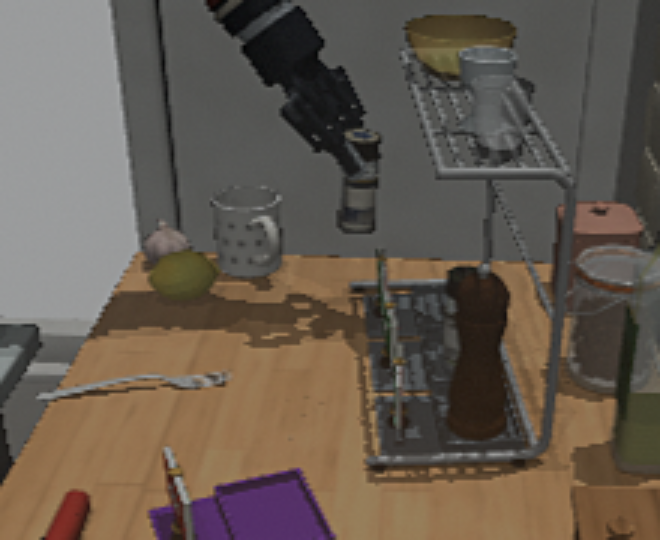

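The jar is upright in front of the tag and clear of the shelf. I lower it into the bay.

```bash
python3 - <<'E'
from h import *
def s(x,z,pit=140,**k):
    r=go((x,0,z),pit,yaw=-15,reach=.054,**k);st();return r
print(s(0,178,guard=12),s(27,165,guard=12),s(73,112,guard=12))
print(s(75,96,vel=.08,guard=8),s(75,83,vel=.025,guard=4))
robot.set_gripper(.085);st()
im=robot.grab_frame("side");a=cv2.resize(im[110:240,200:330],(390,390))
C=cam("wrist");w=cv2.resize(robot.grab_frame("wrist"),(400,390));cv2.imwrite("pics/p1.png",np.hstack([a,w]))
E
```

```text
t 23.13 [0.495 0.208 0.22 ] F [ 0.7  0.1 -1.1] w 0.0395
t 23.48 [0.522 0.211 0.207] F [-0.3  0.  -1.1] w 0.0395
t 24.1 [0.567 0.216 0.154] F [ 1.2 -0.3 -1.6] w 0.0393
False False False
t 24.45 [0.569 0.217 0.137] F [-0.7  0.  -1.1] w 0.0394
t 24.88 [0.57  0.216 0.128] F [-0.2 -0.6  3.2] w 0.0391
False True
t 25.4 [0.569 0.216 0.127] F [-0.7 -0.8  0.3] w 0.0849
```

View pics/p1.png

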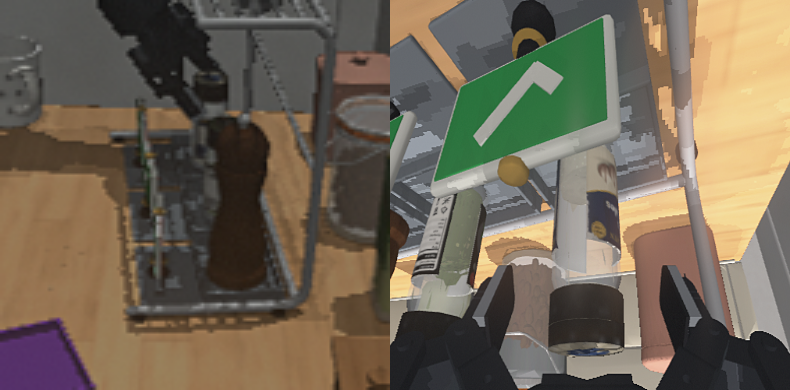

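The jar stands upright in the bay with its blue label visible at (600,215), and the fingers are open and clear of it. I retreat along the tool axis and check.

```bash
python3 - <<'E'
from h import *
P=np.array(robot.observe()["tool_pos"]);z=axes(140,-15)
for d in (.1,.08,.06):
  if robot.ik(P-d*z,[0,140,-15]) is not None: robot.line_to(P-d*z);break
print(d);st()
P=tcp(T(-.05,0,.216),160,-15);robot.move_pose(P,[0,160,-15]);st()
C=cam("wrist");w=robot.grab_frame("wrist")
for p in ((0,.04,.072),(0,-.04,.072),(.075,0,.109),(.075,.0205,.109)): print(proj("wrist",T(*p),C).round())
cv2.imwrite("pics/f.png",w)
E
```

```text
0.1
t 26.32 [0.507 0.233 0.203] F [0.8 0.1 0.3] w 0.085
t 26.85 [0.462 0.198 0.266] F [-0.3 -0.3 -0.2] w 0.0849
[319. 165.]
[231. 193.]
[303. 266.]
[325. 261.]
```

View pics/f.png

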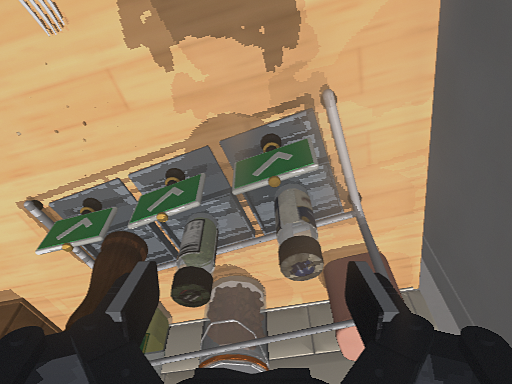

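All three tags show green. The placed jar's lid is at (302,266) against an expected (303,266), and the tag ends match a square pose, so I hand in.

```bash
python3 -c "
from plant import robot
print(robot.job_done())"
```

```text
the job is handed in; nothing more can be done
None
```

The blue-label jar stands upright in the bay of the empty (left) tray, its tag is turned with green squarely to the front, the other two trays looked unchanged in the last camera view, and the job was handed in at about 27 s; no verdict was shown.

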